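# Index the dish carousel to the blue-lidded dish

### The arm

A 6-joint arm with a two-finger parallel gripper is mounted at the origin on the work surface. World frame = base frame: x ahead of the robot, y to its left, z up, the work surface at z = 0. Lengths are in mm, angles in rad, forces in N, time in s.
With the tool pointing down it reaches from about 350 to 1000 mm from the base axis. Payload 7.1 kg.
Tool frame: the origin (TCP) lies midway between the tips of the shut fingers; the grasp point (between the pads) lies 19 mm behind it; z points along the fingers, y is the direction in which the jaws open and shut (so a half turn about z gives the same grasp; the last joint's range is limited). The gripper opens to 85 mm and grips with 20 to 120 N. Pads are 22 mm wide; open, the fingers measure 114 mm over their backs; the gripper's body (76 mm by 85 mm) begins 54 mm behind the grasp point. The pads swing forward as they close: fully open they stand 13 mm farther back than shut.
Start: joints at [1.293, 0.423, 1.63, -0, 1.089, -0.019], TCP at [159.919, 604.178, 231.319] pointing down, gripper open.
Joint ranges: [-3, 3], [-0.9, 2.11], [0.09, 2.58], [-1.31, 4.45], [0.11, 2.69], [-2.54, 2.54]. Speed limits (rad/s): [2.39, 2.39, 3.01, 3.14, 3.14, 3.14].

### API

Orientations are given as [roll, pitch, yaw] about the fixed x, y, z axes, in that order (R = Rz(yaw) Ry(pitch) Rx(roll)).
In Python, from station import sensors, imaging, job gives the robot as it stands.
- The arm moves only by the shell command python3 -m jog 'ROWS' [OPENING] [FORCE]. ROWS is text: rows parted by semicolons, each of 6 numbers parted by spaces: the shift along the tool's x, y, z in mm, then the turn, a rotation vector about the tool's x, y, z in rad. A call has 1 to 10 rows; each row shifts and turns the pose as measured when the row begins, along the tool's axes as they then stand; what a row does not reach is not made up. A row lasts 1/8 s, in which the tool goes at most 62.5 mm and 10.7 degrees, less where a joint would pass 70% of its speed; a pose out of reach is approached as far as the arm can. A call with a gripper value outside its range is refused whole. OPENING is the finger opening in mm, from 0 to 85.4, set as the call begins (- or left out, the last holds). The fingers move at their own pace and stop on an object; FORCE is the grip in N (left out, the last holds). Time passes only in rows, so rows that do not move let the fingers close. It gives the time, the measured TCP pose, the force and the opening at its end, in the units of the state.
- sensors.observe(): the state, without advancing time (a new reading comes with each control period).
- imaging.capture(name): name is "scene" or "side" or "wrist"; returns the picture (400x640x3 uint8, red, green, blue); there is no depth.
- imaging.camera_params(name): a dict with "fx", "fy", "cx", "cy" (pixels), "R" (3x3) and "t" (3): a world point X has camera coordinates R X + t. Camera axes: x right, y down, z forward; pixel columns grow to the right and rows downward; lengths in mm; the calibration is good to about 2 mm. A picture is of the moment at which its call begins: read the wrist's pose just before it. camera_params takes no time and is no camera call; for the wrist camera it gives the pose at the moment of the call.
- job.job_done(): hands the job in, once; it reports no verdict.
The state is a dict: "time": time; "joints": joint angles; "qvel": joint speeds; "effort": joint torques, N m; "ee_pos": TCP position; "orientation": TCP orientation; "ft_force": force on the tool from outside, world axes, zero at the start; "wrist_torque": the same for the moment, N m; "gripper_width": finger opening in mm.
Only numpy, scipy, OpenCV 4.12 (cv2) and the standard library are available. Lean on these libraries where they do the work, as an engineer would, in place of code of your own. Each camera call takes 0.05 s, during which the arm holds its last target. There are 200 camera calls.

### The job

Bring the dish with the blue lid under the viewing head of the dish carousel: lift the red index knob until its pin is clear, swing the carousel one station, let the pin down onto the next steel index plate and feel for the hole until the pin drops fully home by its spring, then let go. Each index plate has been set by hand, so its hole is only roughly where you expect it: never force the pin. Do not push on the dishes, keep them in their seats, and leave the other things on the bench alone.

Things in the scene. Friction and masses are not known exactly. Their poses are not given: they have to be found in the camera images.
- base: Fixed round base of the carousel, white, 344 mm across, with a black index ring whose flat top is 30 mm above the table. Origin on the carousel's upright turning axis at table height. Six bright steel index plates lie on the ring, one every 60 degrees, the first at the base's own -x. Beside it, at the base's x 125, y -262 mm, stands a white column 325 mm tall.
- first_hole (a point): Mouth of the hole the pin starts in. Each plate is 72 mm along the ring, 30 wide, square-edged, top 34 mm above the table, with one 11.5 mm hole at its middle, 142 mm from the axis. Going round from here the next hole either way lies 60 degrees on, but hand-set: up to 6 degrees (15 mm) nearer or farther. Its pose is not reported: look or feel for it.
- focus (a point): Point on the viewing head's vertical optical axis, 75 mm from the carousel axis along the base's own +x, 55 mm above the table. The head's barrel hangs over it, at most 46 mm in radius, 118 to 330 mm above the table, on a bracket from the column 218 mm up. The white-lidded dish_b is under it at the start.
- carousel: Dark disc 224 mm across, top 47 mm above the table, turning without limit about the base's axis with a drag of 0.2 N m; origin on the axis at table height, yaw at the start as the base's. Dish seats (four posts each) lie 75 mm from the axis at 0, +-60, +-120 degrees from its x. Along its -x an arm 26 mm wide, top 57 mm high, carries the index pin 142 mm from the axis.
- knob (a point): Grip height on the axis of the red index knob, an upright cylinder 26 mm across and 28 mm tall: with the pin home this point is 82.5 mm and the knob 67 to 95 mm above the table. Under it is a steel barrel 15 mm wide. It moves with pin and carousel; the knob spins freely about its own axis. Grip it from above and lift to draw the pin.
- pin (a joint): How far the 10 mm index pin (slightly tapered tip) is drawn, m: 0 = home, fully in a hole; 0.010 = tip on top of an index plate; 0.006 = tip on the black ring between plates; 0.014 = end stop. Above 0.0105 it clears the plates. A spring pushes it down with 6.4 N at home, 12 N at the stop: set free over a hole it drops home by itself.
- dish_blue: The blue-lidded dish: lidded round culture dish, 58 mm across, 15 mm tall, in a seat of the carousel; origin at the centre of its underside. It starts one station to one side of the viewing head, at +60 or -60 degrees round the carousel.
- dish_a: White-lidded dish, starts at the station on the other side of the viewing head from the blue one: lidded round culture dish, 58 mm across, 15 mm tall, in a seat of the carousel; origin at the centre of its underside. Leave it seated.
- dish_b: White-lidded dish, starts under the viewing head: lidded round culture dish, 58 mm across, 15 mm tall, in a seat of the carousel; origin at the centre of its underside. Leave it seated.
- dish_c: White-lidded dish, starts at +120 degrees: lidded round culture dish, 58 mm across, 15 mm tall, in a seat of the carousel; origin at the centre of its underside. Leave it seated.
- wellplate: 24-well plate with lid, 85 x 127 x 16 mm, origin at the centre of its underside. Leave alone.
- marker: Blue-capped marker pen lying on the table, 130 mm long along its x, 12 mm thick, origin at its middle underside. Leave alone.
- bottle: White bottle with red cap, 64 mm across, 160 mm tall, origin under its centre. Leave alone.
- tip_box: Box of pipette tips, grey with blue lid, 120 x 85 x 73 mm, origin under its centre. Leave alone.
Mind the look-alikes: they are no part of the job. Of the things that look like the dish_blue, the middle-sized one is meant.

How it is judged:
By the outcome, as a careful person would: the job done as asked, in the order asked, and still so for the second after the job is handed in, with the robot touching nothing.
It also fails if it takes over 48 s, if anything falls off the work surface, if the arm or the gripper's body presses on something with over 40 N, if the wrist force passes 120 N, or if a joint passes its speed limit or range.

## Working session

There is one attempt and no reset: what is moved stays moved. The work goes in short steps, Python scripts to look and compute and a shell command to move; the robot and the scene stay as the last step left them, time stands still between calls to the robot, and variables do not carry over. Pictures are saved under pics/ and viewed, about 8 in all and at most 12, crops included, and the job is handed in when it is done.

```bash
mkdir -p pics; ls; python3 - <<'E'
from station import sensors, imaging
import cv2,numpy as np
s=sensors.observe();print(s)
for n in("scene","side"):
    p=imaging.capture(n);cv2.imwrite(f"pics/{n}0.png",p[:,:,::-1]);c=imaging.camera_params(n);print(n,c)
E
```

```text
pics
{'time': 0.0, 'joints': array([ 1.29298091e+00,  4.23834461e-01,  1.63069993e+00, -2.65871275e-05,
        1.08863787e+00, -1.90112974e-02]), 'qvel': array([ 8.62627650e-05, -1.28922851e-06,  1.53973217e-03,  1.82228424e-04,
       -4.46761457e-04,  9.21347155e-04]), 'effort': array([ 2.92466539e-03, -5.57382417e+01, -2.81735963e+01,  1.05527452e-04,
        7.28834333e-03,  1.58744932e-06]), 'ee_pos': array([159.78725009, 603.64668323, 230.54579154]), 'orientation': array([-3.14001288e+00, -6.49621884e-06,  2.88280087e+00]), 'ft_force': array([-0.27247605,  0.0110022 , -0.23637971]), 'wrist_torque': array([0.03813088, 0.01776344, 0.01089247]), 'gripper_width': 85.2471549620736}
scene {'fx': 425.961972276527, 'fy': 425.961972276527, 'cx': 322.74744345002296, 'cy': 207.13141991031338, 'R': array([[-0.85154   ,  0.52426542, -0.00503934],
       [ 0.35201474,  0.5645853 , -0.74654475],
       [-0.38854246, -0.63748664, -0.66531612]]), 't': array([ 489.36286523,  -99.15273669, 1387.43847715])}
side {'fx': 396.12284542008433, 'fy': 396.12284542008433, 'cx': 315.7125435833649, 'cy': 193.51857490889512, 'R': array([[ 0.8417613 , -0.5397751 ,  0.00898672],
       [-0.42128314, -0.66720444, -0.61429533],
       [ 0.3375773 ,  0.51330408, -0.78902502]]), 't': array([-461.55944488,  226.52622646, 1023.06755932])}
```

View pics/scene0.png

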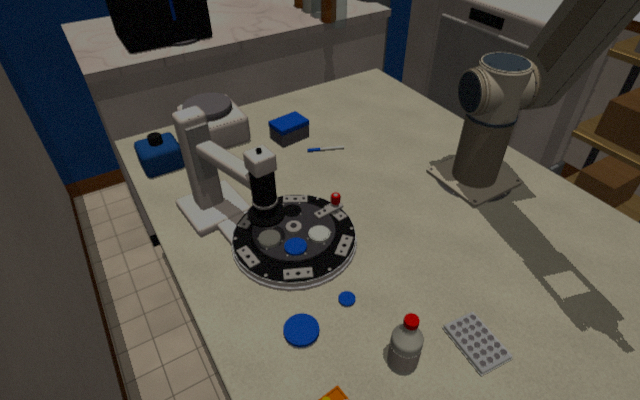

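View pics/side0.png

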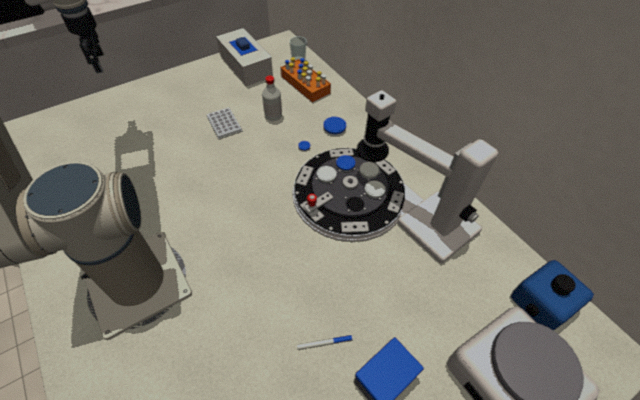

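Scene view: the blue-lid candidates are the dish on the carousel (295,246), the large lid on the table (301,330) and the small lid (347,299). I choose the carousel one, which is middle-sized and in a seat. The red look-alikes are the knob (336,198) and the bottle cap (411,321). The side view agrees: dish (346,162), knob (312,199), hub (350,182).

```bash
cat > h.py <<'E'
import cv2,numpy as np
from station import sensors, imaging
def ray(c,u,v):
    d=c["R"].T@np.array([(u-c["cx"])/c["fx"],(v-c["cy"])/c["fy"],1]); o=-c["R"].T@c["t"]; return o,d/np.linalg.norm(d)
def onz(c,u,v,z):
    o,d=ray(c,u,v); return o+d*(z-o[2])/d[2]
def proj(c,X):
    q=c["R"]@np.asarray(X,float)+c["t"]; return q[0]/q[2]*c["fx"]+c["cx"],q[1]/q[2]*c["fy"]+c["cy"]
def tri(L):
    A=0;b=0
    for o,d in L:
        P=np.eye(3)-np.outer(d,d);A=A+P;b=b+P@o
    return np.linalg.solve(A,b)
def blob(im,col,box):
    x0,y0,x1,y1=box;h=cv2.cvtColor(im[y0:y1,x0:x1],cv2.COLOR_RGB2HSV)
    m=((h[...,0]<8)|(h[...,0]>172)) if col=="red" else (abs(h[...,0].astype(int)-110)<14)
    m=(m&(h[...,1]>130)&(h[...,2]>60)).astype(np.uint8)
    n,l,s,c=cv2.connectedComponentsWithStats(m);k=1+np.argmax(s[1:,4]);return c[k]+[x0,y0],s[k]
E
python3 - <<'E'
from h import *
I={n:cv2.imread(f"pics/{n}0.png")[:,:,::-1] for n in("scene","side")};C={n:imaging.camera_params(n) for n in I}
bx={"scene":(225,185,365,285),"side":(285,140,410,240)}
r=[]
for col in("red","blue"):
    L=[]
    for n in I:
        c,s=blob(I[n],col,bx[n]);print(n,col,c,s);L.append(ray(C[n],*c));
        if col=="blue":print(onz(C[n],*c,66))
    print(col,tri(L))
# black ring outer (base disc) : dark mask ellipse -> plane z=30
hub=tri([ray(C["scene"],294,226.5),ray(C["side"],350,182)]);print("hub",hub)
T=[]
for n in I:
    print([onz(C[n],*p,55)[:2] for p in [((294,226.5) if n=="scene" else (350,182))]])
    # topdown rectification of z=34 plane, 2px/mm? 1px/mm, centred on hub
    g=np.array([[-180,-180],[180,-180],[180,180],[-180,180]],float)
    src=np.array([proj(C[n],[hub[0]+a,hub[1]+b,34]) for a,b in g],np.float32)
    H=cv2.getPerspectiveTransform(src,np.array([[0,400],[400,400],[400,0],[0,0]],np.float32))
    T.append(cv2.warpPerspective(np.ascontiguousarray(I[n]),H,(400,400),flags=cv2.INTER_CUBIC))
cv2.imwrite("pics/top0.png",np.hstack(T)[:,:,::-1])
E
```

```text
scene red [335.27142857 197.92857143] [106   8   9  12  70]
side red [311.15662651 199.20481928] [21 53 11 13 83]
red [490.11291101 -68.09907793  81.113898  ]
scene blue [295.09717868 245.42633229] [ 59  52  23  18 319]
[667.06380873  17.83797749  66.        ]
side blue [345.32142857 162.25446429] [ 51  16  20  14 224]
[657.14148246   5.24085862  66.        ]
blue [662.89659307  11.01281544  57.37522303]
hub [630.87759568 -56.37309871  52.4527412 ]
[array([631.62609071, -53.68304558])]
[array([629.94116033, -58.21567833])]
```

View pics/top0.png

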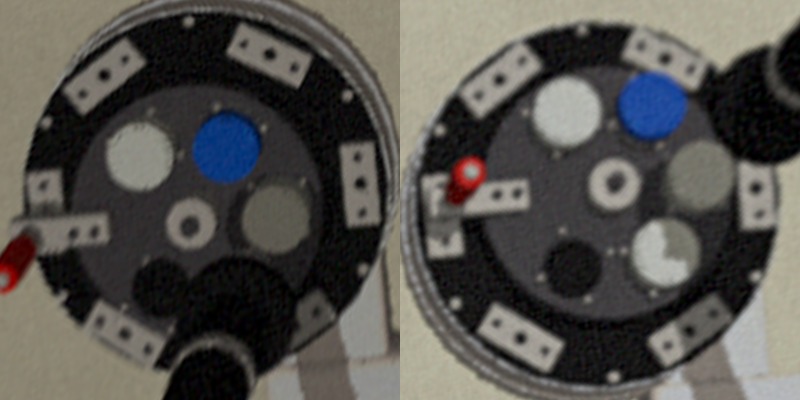

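The rectified crops (scene on the left, side on the right) confirm the middle-sized blue lid seated on the carousel. It is about 60° counter-clockwise from the viewing head, so the carousel has to turn -60° (clockwise from above). The target plate is the upper-left one, with its hole at about (103,75) in scene and (500,80) in side. Next I'll measure the holes.

```bash
python3 - <<'E'
from h import *
from scipy.optimize import least_squares
T=cv2.imread("pics/top0.png",0);hub=np.array([630.878,-56.373])
G={"scene":[(103,75),(270,54),(360,183),(123,333)],"side":[(100,80),(265,58),(357,189),(119,338)]}
P={}
for k,(n,g) in enumerate(G.items()):
    im=cv2.GaussianBlur(T[:,400*k:400*k+400],(0,0),1).astype(float);out=[]
    for u,v in g:
        w=im[v-8:v+9,u-8:u+9].copy();
        yy,xx=np.mgrid[-8:9,-8:9];w[yy**2+xx**2>64]=255
        my,mx=np.unravel_index(w.argmin(),w.shape);my-=8;mx-=8
        d=np.clip(np.median(w[w<255])-w,0,None)*((yy-my)**2+(xx-mx)**2<36)
        x=u+(d*xx).sum()/d.sum();y=v+(d*yy).sum()/d.sum();out.append((hub[0]-180+x*.9,hub[1]+180-y*.9))
    out=np.array(out);P[n]=out
    f=lambda c:np.hypot(*(out-c).T)-142
    r=least_squares(f,hub);a=np.degrees(np.arctan2(*(out-r.x).T[::-1]))
    print(n,out.round(1).tolist(),"axis",r.x,"res",r.fun.round(1),"ang",a.round(1))
out=(P["scene"]+P["side"])/2
r=least_squares(lambda c:np.hypot(*(out-c).T)-142,hub);print("avg",out.round(1).tolist(),r.x,r.fun.round(1),np.degrees(np.arctan2(*(out-r.x).T[::-1])).round(1))
k=np.array([490.11,-68.1]);d=k-r.x;print("knob",np.hypot(*d),np.degrees(np.arctan2(d[1],d[0]))%360)
w=imaging.camera_params("wrist");print("wristcam at",-w["R"].T@w["t"],w["R"][2])
E
```

```text
scene [[544.1, 56.3], [693.2, 75.1], [774.8, -41.0], [562.6, -176.6]] axis [633.56629898 -53.79592788] res [-0.2  0.  -0.2 -0.2] ang [ 129.1   65.1    5.2 -120. ]
side [[540.1, 52.1], [689.2, 71.1], [770.8, -45.3], [559.1, -180.5]] axis [629.67948477 -57.71914666] res [-0.2 -0.1 -0.3 -0.3] ang [ 129.2   65.2    5.  -119.9]
avg [[542.1, 54.2], [691.2, 73.1], [772.8, -43.2], [560.9, -178.6]] [631.62292781 -55.75760357] [-0.2 -0.  -0.2 -0.3] [ 129.1   65.2    5.1 -119.9]
knob 142.0501442720246 184.98457817590338
wristcam at [ 87.39739337 622.50521016 374.23972829] [ 0.28371782 -0.07707414 -0.9558053 ]
```

```bash
python3 -m jog '-33 -37 0 0 0 0;-33 -37 0 0 0 0;-33 -37 0 0 0 0;-33 -37 0 0 0 0;-33 -37 0 0 0 0;-33 -37 0 0 0 0;-33 -37 0 0 0 0;-33 -37 0 0 0 0;-33 -37 0 0 0 0;-33 -37 0 0 0 0' 50 30
cat >> h.py <<'E'
A=np.array([631.62,-55.76])
def R():
    from scipy.spatial.transform import Rotation
    return Rotation.from_euler("xyz",sensors.observe()["orientation"]).as_matrix()
def st():
    s=sensors.observe();M=R();d=s["ee_pos"][:2]-A
    print("t",round(s["time"],2),"pos",s["ee_pos"].round(2),"r",np.hypot(*d).round(2),"ang",(np.degrees(np.arctan2(d[1],d[0]))%360).round(2),"yang",np.degrees(np.arctan2(M[1,1],M[0,1])).round(1),"tilt",M[:,2].round(3),"F",s["ft_force"].round(1),"w",round(s["gripper_width"],1))
def to(x,y,z):
    print("need tool",(R().T@(np.array([x,y,z])-sensors.observe()["ee_pos"])).round(1))
E
python3 -c "
from h import *
st();to(490.1,-68.1,140)"
```

```text
time: 1.35
ee_pos: [388.6, 150.3, 229.1]
orientation: [-3.139, -0.0, 2.89]
ft_force: [1.3, -0.0, 0.5]
gripper_width: 50.0
t 1.35 pos [388.61 150.28 229.11] r 318.6 ang 139.71 yang 75.6 tilt [-0.001 -0.003 -1.   ] F [ 1.3 -0.   0.5] w 50.0
need tool [-152.7 -185.9   89.7]
```

```bash
python3 -m jog '-26 -32 5 0 0 0;-26 -32 10 0 0 0;-26 -32 15 0 0 0;-26 -32 20 0 0 0;-26 -32 20 0 0 0;-20 -25 20 0 0 0;0 0 0 0 0 0' >/dev/null
python3 -c "
from h import *
st();to(490.1,-68.1,140)
for n in('wrist','scene','side'):
    c=imaging.camera_params(n);p=imaging.capture(n);cv2.imwrite(f'pics/{n}1.png',p[:,:,::-1])
    b,s=blob(p,'red',(0,0,640,400) if n=='wrist' else {'scene':(225,185,365,285),'side':(285,140,410,240)}[n]);print(n,b,s,onz(c,*b,82) if n=='wrist' else '')
    print('proj knob',proj(c,[490.1,-68.1,82]))
"
```

```text
t 2.23 pos [491.13 -77.05 136.82] r 142.09 ang 188.62 yang 75.3 tilt [ 0.001 -0.002 -1.   ] F [-0.4  0.9 -0.1] w 50.0
need tool [ 3.3  8.4 -3.2]
wrist [331.0685446  214.75305164] [ 313  195   39   42 1065] [490.24914513 -69.1554775   82.        ]
proj knob (np.float64(332.4172304185421), np.float64(214.22260448760443))
scene [335.52830189 197.03773585] [106   8   9  12  53] 
proj knob (np.float64(335.64529990994276), np.float64(197.6862321934545))
side [310.83333333 200.13888889] [21 53 10 14 72] 
proj knob (np.float64(311.52283073625523), np.float64(199.01909418215567))
```

View pics/wrist1.png

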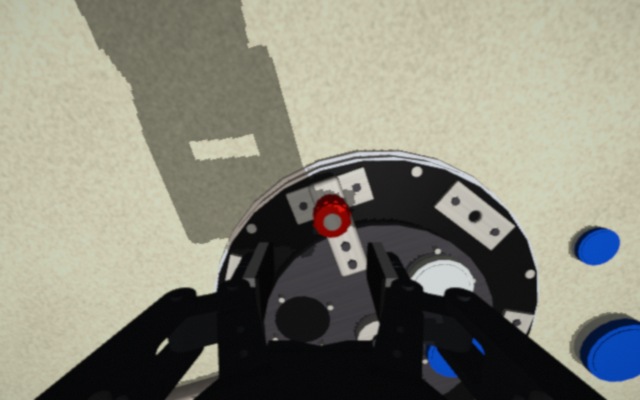

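The wrist view shows the red knob at (331,215), within 1 mm of the triangulated position, and the target plate's hole at about (475,215). I'll centre over the knob and descend.

```bash
python3 -c "
from h import *
I=cv2.imread('pics/wrist1.png',0);c=imaging.camera_params('wrist');p=onz(c,475,215,34);d=p[:2]-A;print(p,np.hypot(*d),np.degrees(np.arctan2(d[1],d[0])))"
python3 -m jog '3 8 0 0 0 0;0 0 0 0 0 0;0 0 15 0 0 0;0 0 15 0 0 0;0 0 15 0 0 0;0 0 10 0 0 0;0 0 8 0 0 0;0 0 0 0 0 0' >/dev/null;python3 -c "
from h import *
st();to(490.2,-68.5,65)"
```

```text
[541.73387042  57.55649625  34.        ] 144.63797776903203 128.4225326179431
t 3.38 pos [489.48 -63.61  71.46] r 142.35 ang 183.16 yang 75.6 tilt [ 0.003 -0.002 -1.   ] F [-0.5 -0.5  0.3] w 50.1
need tool [-1.9 -4.5  6.5]
```

```bash
python3 -m jog '-2 -4 3 0 0 0;0 0 3 0 0 0;0 0 0 0 0 0' >/dev/null;python3 -c "
from h import *
st();to(490.2,-68.5,65)"
python3 -m jog '0 0 0 0 0 0;0 0 0 0 0 0;0 0 0 0 0 0;0 0 0 0 0 0' 10 40 >/dev/null;python3 -c "
from h import *
st()"
```

```text
t 3.75 pos [491.29 -68.61  65.81] r 140.92 ang 185.23 yang 75.6 tilt [ 0.005 -0.002 -1.   ] F [-0.7  0.2  0.7] w 50.3
need tool [ 1.1 -0.2  0.8]
t 4.25 pos [491.43 -68.63  66.26] r 140.78 ang 185.25 yang 75.6 tilt [ 0.005 -0.002 -1.   ] F [ 0.2 -0.2 -1.2] w 24.8
```

```bash
python3 -m jog '0 0 -4 0 0 0;0 0 -4 0 0 0;0 0 -4 0 0 0;0 0 0 0 0 0' >/dev/null;python3 -c "
from h import *
st()"
```

```text
t 4.75 pos [491.24 -68.58  77.81] r 140.97 ang 185.22 yang 75.6 tilt [ 0.005 -0.002 -1.   ] F [  2.5  -0.2 -10.7] w 24.6
```

```bash
cat >> h.py <<'E'
A2=np.array([632.70,-56.20])
def sw():
    st();s=sensors.observe();d=s["ee_pos"][:2]-A2;a=np.degrees(np.arctan2(d[1],d[0]))%360;print("A2: r",np.hypot(*d).round(2),"ang",a.round(2))
    t=np.radians(a-90);u=np.array([np.cos(t),np.sin(t),0]);n=np.array([*d,0])/np.hypot(*d);F=s["ft_force"];print("Ftan",(F@u).round(1),"Frad",(F@n).round(1),"tan in tool",(R().T@u).round(3),"radial out in tool",(R().T@n).round(3))
E
python3 -m jog '0 0 -1 0 0 0;2 6.3 0 0 0 0.032;1.9 6.3 0 0 0 0.032;1.9 6.3 0 0 0 0.032;1.8 6.4 0 0 0 0.032;1.7 6.4 0 0 0 0.032;1.6 6.4 0 0 0 0.032' >/dev/null;python3 -c "
from h import *
sw()"
```

```text
t 5.62 pos [493.03 -29.36  77.89] r 141.09 ang 169.22 yang 64.3 tilt [ 0.004 -0.004 -1.   ] F [  2.9  -2.5 -11.1] w 24.6
A2: r 142.23 ang 169.12
Ftan -1.9 Frad -3.3 tan in tool [ 0.257  0.967 -0.003] radial out in tool [ 0.967 -0.257 -0.005]
```

```bash
python3 -m jog '1.5 6.4 -0.3 0 0 0.032;1.4 6.4 -0.1 0 0 0.032;1.4 6.4 -0.1 0 0 0.032;1.3 6.5 0 0 0 0.032;1.2 6.5 0 0 0 0.032;1.1 6.5 0 0 0 0.032;1 6.5 0 0 0 0.032;0.9 6.5 0 0 0 0.032' >/dev/null;python3 -c "
from h import *
sw()"
```

```text
t 6.62 pos [511.42  18.29  76.93] r 141.18 ang 148.36 yang 49.2 tilt [ 0.001 -0.007 -1.   ] F [  1.8  -3.2 -10.7] w 24.4
A2: r 142.33 ang 148.44
Ftan -1.8 Frad -3.2 tan in tool [ 0.161  0.987 -0.006] radial out in tool [ 0.987 -0.161 -0.005]
```

```bash
python3 -m jog '0 0 -1.5 0 0 0;0.9 6.5 -0.3 0 0 0.032;0.9 6.5 -0.2 0 0 0.032;0.8 6.5 -0.2 0 0 0.032;0.7 6.5 -0.2 0 0 0.032;0.4 6 -0.2 0 0 0.03;0.1 2 -0.2 0 0 0.02;0 0 -0.1 0 0 0' >/dev/null;python3 -c "
from h import *
sw()"
```

```text
t 7.62 pos [529.9   42.11  78.39] r 141.16 ang 136.11 yang 39.0 tilt [-0.004 -0.011 -1.   ] F [  3.   -0.8 -11.8] w 24.4
A2: r 142.25 ang 136.28
Ftan 1.5 Frad -2.8 tan in tool [ 0.127  0.992 -0.011] radial out in tool [ 0.992 -0.127 -0.004]
```

```bash
python3 -m jog '0.6 5 -0.1 0 0 0;0.5 5 -0.1 0 0 0;0.1 1 -0.1 0 0 0;0 0 0 0 0 0' >/dev/null;python3 -c "
from h import *
sw()"
python3 -m jog '0 0 0.7 0 0 0;0 0 0.3 0 0 0;0 0 0 0 0 0' | grep -E "ee_pos|force"
python3 -m jog '0 0 0.4 0 0 0;0 0 0 0 0 0' | grep -E "ee_pos|force"
```

```text
t 8.12 pos [537.6   49.69  78.39] r 141.28 ang 131.72 yang 39.0 tilt [-0.005 -0.012 -1.   ] F [  1.8  -4.8 -13. ] w 24.6
A2: r 142.33 ang 131.93
Ftan -1.9 Frad -4.7 tan in tool [ 0.051  0.999 -0.012] radial out in tool [ 0.999 -0.051 -0.005]
ee_pos: [537.6, 49.7, 77.4]
ft_force: [2.1, -3.9, -11.5]
ee_pos: [537.5, 49.6, 77.0]
ft_force: [1.9, -3.7, -11.1]
```

```bash
for i in 1 2 3; do python3 -m jog '0 0 0.4 0 0 0;0 0 0 0 0 0' | grep -E "ee_pos|force"; done
```

```text
ee_pos: [537.6, 49.6, 76.6]
ft_force: [1.9, -3.5, -11.1]
ee_pos: [537.6, 49.7, 76.3]
ft_force: [1.9, -4.3, -10.6]
ee_pos: [537.6, 49.7, 76.3]
ft_force: [1.3, -3.5, -8.6]
```

```bash
for i in 1 2 ; do python3 -m jog '0 0 0.7 0 0 0;0 0 0 0 0 0' | grep -E "ee_pos|force"; done
```

```text
ee_pos: [537.7, 49.7, 76.2]
ft_force: [-0.7, -4.6, -6.5]
ee_pos: [537.7, 49.7, 76.1]
ft_force: [-0.6, -4.4, -2.4]
```

Pin is resting on the plate: height has stopped at 76.2 mm and the spring load has moved off the wrist. I'll loosen the fingers to a loose cage around the knob, drop a bit, and feel forward for the hole.

```bash
python3 -m jog '0 0 0 0 0 0;0 0 0 0 0 0;0 0 0 0 0 0;0 0 3 0 0 0;0 0 3 0 0 0;0 0 1 0 0 0;0 0 0 0 0 0' 29 20 >/dev/null;python3 -c "
from h import *
sw()"
```

```text
t 10.88 pos [538.29  50.68  69.09] r 141.56 ang 131.24 yang 39.0 tilt [-0.004 -0.01  -1.   ] F [-0.2 -0.1  0.2] w 29.1
A2: r 142.6 ang 131.45
Ftan -0.2 Frad 0.1 tan in tool [ 0.042  0.999 -0.009] radial out in tool [ 0.999 -0.043 -0.005]
```

```bash
for i in 1 2; do python3 -m jog '0 1 0 0 0 0;0 1 0 0 0 0' >/dev/null;python3 -c "
from h import *
sw()"; done
```

```text
t 11.12 pos [538.45  51.23  68.98] r 141.87 ang 131.05 yang 39.0 tilt [-0.007 -0.011 -1.   ] F [-5.2 -5.4  3.9] w 28.7
A2: r 142.91 ang 131.26
Ftan -7.5 Frad -0.6 tan in tool [ 0.039  0.999 -0.013] radial out in tool [ 0.999 -0.039 -0.004]
t 11.38 pos [538.08  51.44  68.88] r 142.27 ang 131.11 yang 39.1 tilt [-0.011 -0.013 -1.   ] F [-3.7 -4.6  3.9] w 29.0
A2: r 143.31 ang 131.32
Ftan -5.8 Frad -1.1 tan in tool [ 0.039  0.999 -0.017] radial out in tool [ 0.999 -0.039 -0.003]
```

```bash
cat >> h.py <<'E'
def knob():
    L=[]
    for n,b in(("scene",(225,150,365,285)),("side",(270,120,410,240))):
        c,s=blob(imaging.capture(n),"red",b);L.append(ray(imaging.camera_params(n),*c));print(n,c.round(1),s)
    k=tri(L);d=k[:2]-A;print("knob",k.round(1),np.hypot(*d).round(1),np.degrees(np.arctan2(d[1],d[0])).round(1))
E
python3 -m jog '0 1.8 0 0 0 0;0 1.8 0 0 0 0' >/dev/null;python3 -c "
from h import *
sw();knob()"
```

```text
t 11.62 pos [537.71  52.14  68.71] r 143.04 ang 131.03 yang 39.1 tilt [-0.018 -0.015 -1.   ] F [-6.3 -6.2  6.7] w 28.9
A2: r 144.09 ang 131.24
Ftan -8.8 Frad -0.5 tan in tool [ 0.037  0.999 -0.023] radial out in tool [ 0.999 -0.037  0.   ]
scene [349.4 225.2] [124  74   2   3   5]
side [306.7 163. ] [36 39  3 10 20]
knob [535.6  48.4  94.6] 141.7 132.7
```

```bash
python3 -m jog '-1 -1.5 -0.5 0 0 0;-0.5 0 -0.3 -0.023 0 0;0 0 0 0 0 0' >/dev/null;python3 -c "
from h import *
sw()"; python3 -m jog '0 2 -0.3 0 0 0;0 2 -0.3 0 0 0;0 2 -0.3 0 0 0' >/dev/null;python3 -c "
from h import *
sw()"
```

```text
t 12.1 pos [538.2   50.21  69.77] r 141.27 ang 131.4 yang 39.1 tilt [ 0.003  0.001 -1.   ] F [0.7 0.  0. ] w 29.2
A2: r 142.31 ang 131.61
Ftan 0.5 Frad -0.5 tan in tool [0.044 0.999 0.003] radial out in tool [ 0.999 -0.044 -0.001]
t 12.47 pos [538.14  52.22  69.62] r 142.82 ang 130.88 yang 39.2 tilt [-0.008 -0.003 -1.   ] F [-7.  -7.9  5.4] w 28.9
A2: r 143.86 ang 131.09
Ftan -10.5 Frad -1.3 tan in tool [ 0.034  0.999 -0.008] radial out in tool [ 0.999 -0.034  0.003]
```

```bash
python3 -m jog '-1 -2 -2 0 0 0;-0.5 -0.5 -2.5 -0.01 0 0;0 0 -1 0 0 0;0 0 0 0 0 0' >/dev/null;python3 -c "
from h import *
sw()"; python3 -m jog '0 0 0 0 0 0;0 0 0 0 0 0;0 0 0 0 0 0' 10 40 >/dev/null;python3 -c "
from h import *
sw()"
```

```text
t 12.97 pos [538.39  49.88  75.74] r 140.89 ang 131.43 yang 39.1 tilt [ 0.003  0.005 -1.   ] F [-0.3 -1.1  0.6] w 29.1
A2: r 141.94 ang 131.64
Ftan -1.0 Frad -0.7 tan in tool [0.044 0.999 0.005] radial out in tool [ 0.999 -0.044  0.002]
t 13.35 pos [537.85  49.49  76.01] r 140.97 ang 131.7 yang 39.2 tilt [ 0.002  0.004 -1.   ] F [-1.3 -1.1  1.3] w 24.8
A2: r 142.01 ang 131.9
Ftan -1.7 Frad 0.1 tan in tool [0.048 0.999 0.004] radial out in tool [ 0.999 -0.048  0.002]
```

```bash
for i in 1 2; do python3 -m jog '0 0 -0.7 0 0 0;0 0 0 0 0 0' | grep -E "ee_pos|force"; done
```

```text
ee_pos: [537.8, 49.5, 76.1]
ft_force: [-0.2, -1.6, 0.2]
ee_pos: [537.7, 49.5, 76.2]
ft_force: [-0.7, -1.9, -3.6]
```

```bash
python3 -m jog '0 0 -0.6 0 0 0' >/dev/null; for i in 1 2 3; do python3 -m jog '0.1 1.3 -0.1 0 0 0;0 0 0 0 0 0' >/dev/null; python3 -c "
from h import *
sw()"; done
```

```text
t 14.22 pos [537.81  49.69  76.24] r 141.14 ang 131.66 yang 39.2 tilt [-0.001  0.003 -1.   ] F [ 1.1 -3.7 -5.1] w 25.0
A2: r 142.19 ang 131.86
Ftan -1.7 Frad -3.4 tan in tool [0.047 0.999 0.001] radial out in tool [ 0.999 -0.047  0.003]
t 14.47 pos [537.96  49.85  76.27] r 141.15 ang 131.57 yang 39.2 tilt [-0.003  0.002 -1.   ] F [ 0.6 -3.1 -5.6] w 24.8
A2: r 142.2 ang 131.78
Ftan -1.6 Frad -2.7 tan in tool [ 0.045  0.999 -0.001] radial out in tool [ 0.999 -0.045  0.003]
t 14.72 pos [538.29  50.19  76.25] r 141.19 ang 131.38 yang 39.2 tilt [-0.004  0.001 -1.   ] F [ 0.4 -4.1 -5.3] w 24.7
A2: r 142.24 ang 131.58
Ftan -2.4 Frad -3.4 tan in tool [ 0.041  0.999 -0.003] radial out in tool [ 0.999 -0.041  0.003]
```

```bash
for i in 1 2; do python3 -m jog '0.1 2 -0.2 0 0 0;0.1 2 -0.2 0 0 0' >/dev/null; python3 -c "
from h import *
sw()"; done
```

```text
t 14.97 pos [540.5   52.26  76.26] r 141.32 ang 130.15 yang 39.2 tilt [-0.006 -0.    -1.   ] F [ 0.2 -6.3 -7.2] w 24.7
A2: r 142.36 ang 130.37
Ftan -3.9 Frad -4.9 tan in tool [ 0.02   1.    -0.005] radial out in tool [ 1.    -0.02   0.004]
t 15.22 pos [543.46  54.71  76.01] r 141.34 ang 128.59 yang 39.2 tilt [-0.006 -0.001 -1.   ] F [  0.9  -4.  -10.8] w 24.8
A2: r 142.36 ang 128.82
Ftan -1.9 Frad -3.7 tan in tool [-0.007  1.    -0.006] radial out in tool [1.    0.007 0.003]
```

Wrist now carries the full spring load again (-10.8 N) and z is sinking, so the hole is under the pin. I'll lower slightly to confirm.

```bash
python3 -m jog '0 0 0.4 0 0 0;0 0 0.4 0 0 0' >/dev/null; python3 -c "
from h import *
sw()"
```

```text
t 15.47 pos [543.74  54.86  74.84] r 141.28 ang 128.46 yang 39.2 tilt [-0.006 -0.001 -1.   ] F [  1.8  -4.7 -10. ] w 24.8
A2: r 142.3 ang 128.7
Ftan -1.5 Frad -4.8 tan in tool [-0.009  1.    -0.005] radial out in tool [1.    0.009 0.003]
```

Pin tip is 1.3 mm into the hole under spring load only. Now I'll open so the spring takes it home.

```bash
python3 -m jog '0 0 0 0 0 0;0 0 0 0 0 0;0 0 0 0 0 0;0 0 0 0 0 0' 50 >/dev/null; python3 -c "
from h import *
sw()"; python3 -m jog '0 0 -10 0 0 0;0 0 -15 0 0 0;0 0 -20 0 0 0;0 0 -30 0 0 0;40 0 -30 0 0 0;50 0 -20 0 0 0;50 0 0 0 0 0;50 0 0 0 0 0;0 0 0 0 0 0;0 0 0 0 0 0' >/dev/null;python3 -c "
from h import *
st();knob()
for n in('scene','side'):
    p=imaging.capture(n);x,y,X,Y={'scene':(225,140,365,290),'side':(270,120,410,240)}[n];cv2.imwrite(f'pics/{n}2.png',cv2.resize(p[y:Y,x:X,::-1],None,fx=4,fy=4,interpolation=2))
    c=imaging.camera_params(n);t=np.radians(129.15);q=A+142*np.array([np.cos(t),np.sin(t)])
    print('exp home',proj(c,[*q,81]),'exp on plate',proj(c,[*q,91]))
"
```

```text
t 15.97 pos [545.13  56.28  77.13] r 141.54 ang 127.67 yang 39.2 tilt [-0.003  0.001 -1.   ] F [-0.8  0.1  0.4] w 49.9
A2: r 142.55 ang 127.9
Ftan -0.6 Frad 0.6 tan in tool [-0.023  1.    -0.002] radial out in tool [1.    0.023 0.003]
t 17.23 pos [425.17 207.88 217.17] r 334.86 ang 128.06 yang 39.1 tilt [ 0.009  0.006 -1.   ] F [ 0.5  0.1 -0.1] w 50.3
scene [344.5 231.6] [114  75  11  15 103]
side [304.4 164.4] [31 39  9 11 64]
knob [542.   53.4  79.3] 141.3 129.4
exp home (np.float64(344.64468557865086), np.float64(231.33879796828217)) exp on plate (np.float64(344.75952744409494), np.float64(228.54778010660723))
exp home (np.float64(304.21284787528265), np.float64(163.78500875988217)) exp on plate (np.float64(304.16540290936007), np.float64(161.48924223350218))
```

View pics/side2.png

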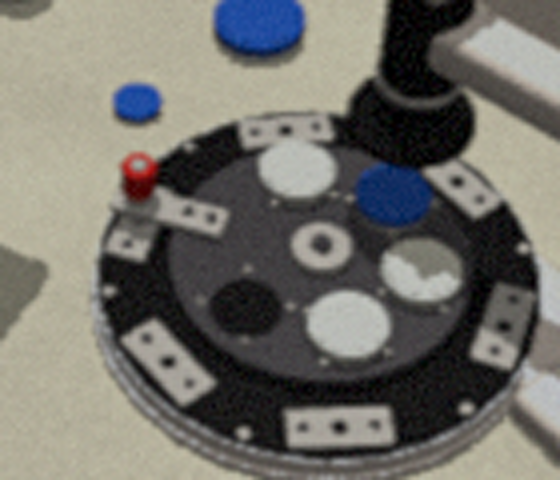

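The picture shows the blue dish under the barrel at crop (393,193), the knob down at (139,175), and all dishes seated. The knob's height puts the pin home (79 mm; about 91 mm would mean it was on the plate).

```bash
python3 -c "
from station import job
print(job.job_done())"
```

```text
the job is handed in; nothing more can be done
None
```

The blue-lidded dish is now under the viewing head, the index pin looks fully home in the next plate's hole, and the job is handed in at about 17 s on the robot's clock.

**What I did:** I lifted the red knob about 12 mm to clear the pin and swung the carousel about 56° clockwise. I set the pin down on the next plate about 7 mm short of its hole. My first try at feeling for the hole, with the fingers loosely round the knob, only stuck at about 10 N sideways. So I gripped the knob again, took about half the spring load, and slid it until the tip fell in. I then opened the fingers and the spring took the pin down.

**Last checks:**
- **Pin:** the cameras put the knob at 79 mm, against 81 mm measured at the start and about 91 mm expected if the pin were still on the plate. That 2 mm is within camera error, so a drop short of home by a millimetre or so could not be seen. The pin joint itself could not be read.
- **Position:** the knob is at 129.4°, against 129.15° measured for the hole.
- **Dishes:** all are seated, and the blue one is under the head.
- **Robot:** the gripper is clear of everything, with no force on the wrist.
- **Swing height:** the lift sagged to about 10.7 mm mid-swing, close to the 10.5 mm clearance limit. That was between plates, and I raised it before the next plate.

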